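Pin, align and hold the access panel

ROBOT

A 6-joint arm with a two-finger parallel gripper is mounted at the origin on the work surface. World frame = base frame: x ahead of the robot, y to its left, z up, the work surface at z = 0. Lengths are in m, angles in degrees, forces in N, time in s.
With the tool pointing down it reaches from about 0.35 to 0.875 m from the base axis. Payload 4.2 kg.
Tool frame: the origin (TCP) lies on the centre line of the jaws, within the pads' length; the fingertips stand 19 mm ahead of it and the grasp point (between the pads) is the TCP; x points along the fingers, y is the direction in which the jaws open and shut, and the axes are right-handed (so a half turn about x gives the same grasp; the last joint's range is limited). The gripper opens to 87 mm and grips with 3 to 60 N. Pads are 19 mm wide; open, the fingers measure 117 mm over their backs; the gripper's body (75 mm by 190 mm) begins 51 mm behind the grasp point.
Start: joints at [-54.511, 22.042, 0.453, 0, -68.411, -14.817], TCP at [0.221, -0.585, 0.216] pointing down, gripper open.
Joint ranges: [-179.83, 179.83], [-69.29, 118.12], [-61.27, 80.66], [-181.25, 117.63], [-171.15, -9.14], [-177.46, 177.46]. Speed limits (degrees/s): [159.86, 159.86, 180, 180, 180, 180].

INTERFACE

Orientations are given as a 3x3 rotation matrix whose columns are the frame's x, y, z axes.
In Python, from station import r, viewer, job, spotter gives the robot as it stands.
- The arm moves only by the tool play_rows, never from a script. Its argument "commands" is a list of rows, each an object of numbers: "fingers": the gripper command: -1 is fully open, 1 is shut, values between are in proportion; "tx", "ty", "tz": the shift along the tool's x, y, z normalised to -1 to 1, where 1 is 750 mm; "ax", "ay", "az": the turn, a rotation vector about the tool's x, y, z normalised to -1 to 1, where 1 is pi rad. In form: [{"fingers": .., "tx": .., "ty": .., "tz": .., "ax": .., "ay": .., "az": ..}, ...]. A call has 1 to 5 rows; each row is the pose to reach, as a shift and turn from the pose commanded when the call began, along the tool's axes at that moment, turning the shorter way round; what a row does not reach only later rows make up. A row lasts 1/12 s, in which the tool goes at most 41.7 mm and 7.16 degrees, less where a joint would pass 70% of its speed; a pose out of reach is approached as far as the arm can. A call with a number of a shift or a turn outside -1 to 1 is refused whole. A call with a gripper value outside its range is refused whole. The fingers move at their own pace and stop on an object; the grip force is fixed at half the most. Time passes only in rows, so rows that repeat a pose let the fingers close. It gives the time, the measured TCP pose, the force and the opening at its end, in the units of the state.
- r.sense(): the state, without advancing time (a new reading comes with each control period).
- viewer.capture(name): name is "scene" or "side" or "wrist"; returns a dict with "image" (420x560x3 uint8, red, green, blue), "fx", "fy", "cx", "cy" (pixels), "R" (3x3) and "t" (3): a world point X has camera coordinates R X + t; the wrist camera has in their place "mount" (4x4, takes a point from camera to tool coordinates, whose origin is the TCP and whose axes are the tool frame's). Camera axes: x right, y down, z forward; pixel columns grow to the right and rows downward; lengths in m; the calibration is good to about 2 mm. A picture is of the moment at which its call begins: read the wrist's pose just before it. There is no depth.
- job.finish_job(): hands the job in, once; it reports no verdict.
Trained networks look in a picture, given as the dict that the camera call returned (one of the last four; its "shot" number tells which), for a name from the list of things; names that differ only in an ending like _2 or _b are one class to them, and where a whole thing is asked for, a point or a joint stands for the part that bears it (a point fixed in the world has none). Each returns a list of dicts, best first, with "score" (0 to 1); they miss things now and then, are a little off and sometimes report something else, mostly with a low value. They report only what shows in the picture. A call takes as long as a camera call. They do not tell look-alikes from the thing itself.
- spotter.find_in(name, picture): "uv" ([column, row] in pixels, amid what is visible of it).
- spotter.silhouettes(name, picture): "region" (420x560 bool, what is visible of it) and "uv" ([column, row] in pixels, amid what is visible of it).
The state is a dict: "time_s": time; "joints": joint angles; "joint_velocities": joint speeds; "effort": joint torques, N m; "tcp_pos": TCP position; "ee_rot": TCP orientation; "wrist_force": force on the tool from outside, world axes, zero at the start; "moment": the same for the moment, N m; "gripper_width": opening from 0.0 (shut) to 1.0 (fully open).
Only numpy, scipy, OpenCV 4.12 (cv2) and the standard library are available. Lean on these libraries where they do the work, as an engineer would, in place of code of your own. Each camera call takes 0.05 s, during which the arm holds its last target. There are 200 camera calls.

TASK

Close up the blue instrument box: first take the orange-topped lock pin from the black tray and push it fully home through the hole in the aluminium access panel into the box. Then turn the black quarter-turn fastener clockwise until the slot line on its wing lines up with the two red marks, and press the panel down flush against the box and finish while still holding it pressed there with the fingers on the panel or its fastener (not on the pin). Leave the plugs, the can and the handset alone.

Things in the scene. Friction and masses are not known exactly. Their poses are not given: they have to be found in the camera images.
- enclosure: Blue open-topped instrument box, fixed to the bench, 140 (x) x 210 (y) x 60 mm high; origin at the centre of its underside, on the bench. An aluminium access panel 136 x 206 x 6 mm covers it, held 8 mm above the rim by springs: panel top 74 mm above the bench when free, 66 mm when flush. The panel only moves straight up and down. In the box frame: pin hole at (30, 62), fastener axis at (0, -48), yellow press mark at (-22, 10) mm. The enclosure's z is up.
- panel (a joint): How far the panel is pressed down, m: 0 free (raised by its springs), 0.008 flush on the rim. The push needed grows from about 4 N to about 11 N at flush. It springs back up when let go. It stops after about 2 mm if the fastener is not lined up.
- fastener (a joint): Angle of the fastener, rad; grows clockwise seen from above. 0: wing along the box's x axis. 1.571: wing along the box's y axis, its slot line pointing at the two red marks (aligned). Starts between 0.1 and 0.7; can overshoot to 2.1. Stiff friction of 0.04 N m, stays where left. Its cross bar under the panel only drops into the box's slot when aligned.
- wing (a point): Point on the fastener's axis at mid-height of its wing, 13 mm above the panel top; x axis along the wing, z up. The black wing is a bar 32 mm long, 10 mm wide and 25 mm high above the panel with a pale slot line along its top.
- pin_hole (a point): Centre of the mouth of the pin hole in the panel's top face; 13 mm diameter, with small chamfer. The same hole of 13 mm continues straight below in an aluminium lug of the box, whose top lies 14 mm under the free panel's top and which is 60 mm deep.
- press_pad (a point): Centre of a flat round yellow mark 34 mm across on the panel's top face, a good place to push down with shut fingers.
- pin: Loose steel lock pin, 40 to 85 g, standing upright in one of three holes of the tray. Origin on its axis at the underside of its 18 mm wide collar (4 mm thick); above the collar an orange round grip 15 mm diameter from 4 to 26 mm above the origin; below it a shank 10 mm diameter, 45 mm long, with chamfered tip. Fully home when its collar rests on the panel. In the tray its collar is 11 mm above the tray's top.
- pin_tip (a point): Lower tip of the pin, 45 mm below its origin.
- tray: Black tray block fixed to the bench, 200 (x) x 80 (y) x 40 mm high, origin at the centre of its underside; three upright holes of 13 mm, 34 mm deep, 65 mm apart along its x axis. The pin and the two plugs stand in them in any order.
- plug_red: Bystander: red test plug, head 16 mm diameter and 18 mm tall, standing in a tray hole. Leave alone.
- plug_green: Bystander: the same plug in green. Leave alone.
- solvent_can: Bystander: white can with a red band, 72 mm diameter, 110 mm tall, standing upright; origin at the centre of its underside. Leave alone.
- handset: Bystander: black handset 90 x 50 x 22 mm lying on the bench; origin at the centre of its underside. Leave alone.
There are look-alikes about, which are no part of the job. Of the things shaped like the pin, the steel one is meant.

How it is judged (in metres and radians):
On the way, in this order (a step that is already met when the one before it is completed fails the run):
1. the pin is fully home through the panel and the box (distance between pin and pin_hole below 0.005 m and angle between pin's own z axis and vertical below 0.15 rad), for 0.2 s.
2. the fastener's slot line is aligned with the red marks (value of joint fastener between 1.371 and 1.771 rad), for 0.2 s.
At the end, for the whole second after the job is handed in: The pin is fully home (collar within 5 mm of the hole's mouth, upright within 0.15 rad), the fastener is within 0.2 rad of the marks, and the panel is pressed to within 1.5 mm of flush by the fingers (over 4 N on the panel or its fastener, none on the pin) while the program ends (all of step 1 and all of step 2 and value of joint panel above 0.0065 m and contact force between the fingers and enclosure above 4 N and contact force between the fingers and pin below 0.5 N); the arm keeps its last pose, push and grip.
It fails at once if a plug is disturbed (moved over 15 mm) (distance of any of plug_red, plug_green from where it was at the start of the episode above 0.015 m).
It fails at once if the can or the handset is moved over 30 mm (distance of any of solvent_can, handset from where it was at the start of the episode above 0.03 m).
It also fails if it takes over 66 s, if anything falls off the work surface, if the arm or the gripper's body presses on something with over 40 N, if the wrist force passes 120 N, or if a joint passes its speed limit or range.

## Working session

There is one attempt and no reset: what is moved stays moved. The work goes in short steps, Python scripts to look and compute and a tool call to move; the robot and the scene stay as the last step left them, time stands still between calls to the robot, and variables do not carry over. Pictures are saved under pics/ and viewed, about 8 in all and at most 12, crops included, and the job is handed in when it is done.

Besides the shell and the picture viewer there is one more tool, called after ">>>" as name(argument=value, ...), one argument or row to a line, values as JSON. play_rows: Moves the arm, as the interface text tells. Its arguments: {"type":"object","properties":{"commands":{"type":"array"}},"required":["commands"]}

```bash
ls; mkdir -p pics
cat > h.py <<'E'
import numpy as np, cv2
from station import r, viewer, job, spotter
def save(p,n): cv2.imwrite('pics/'+n, p['image'][:,:,::-1])
def cam(p,s=None):
    K=np.array([[p['fx'],0,p['cx']],[0,p['fy'],p['cy']],[0,0,1.]])
    if 'R' in p and p.get('mount') is None: R,t=np.array(p['R']),np.array(p['t'])
    else:
        M=np.array(p['mount']); A=np.array(s['ee_rot']); 
        Rw=A@M[:3,:3]; tw=A@M[:3,3]+np.array(s['tcp_pos']); R=Rw.T; t=-R@tw
    return K,R,t
def onplane(p,uv,z,s=None):
    K,R,t=cam(p,s); d=R.T@np.linalg.solve(K,np.array([uv[0],uv[1],1.])); c=-R.T@t
    return c+d*(z-c[2])/d[2]
def proj(p,X,s=None):
    K,R,t=cam(p,s); q=K@(R@np.asarray(X)+t); return q[:2]/q[2]
def tri(ps,uvs,ss):
    A=[];b=[]
    for p,uv,s in zip(ps,uvs,ss):
        K,R,t=cam(p,s); d=R.T@np.linalg.solve(K,np.array([uv[0],uv[1],1.])); d/=np.linalg.norm(d); c=-R.T@t
        P=np.eye(3)-np.outer(d,d); A.append(P); b.append(P@c)
    A=np.vstack(A); b=np.hstack(b); x=np.linalg.lstsq(A,b,rcond=None)[0]; return x, np.linalg.norm(A@x-b)
E
python3 - <<'E'
from h import *
s=r.sense(); print(s)
ps={n:viewer.capture(n) for n in ['scene','side','wrist']}
cv2.imwrite('pics/a.png',np.hstack([ps['scene']['image']])[:,:,::-1]); save(ps['side'],'b.png'); save(ps['wrist'],'c.png')
for o in ['enclosure','pin','tray','plug_red','plug_green','solvent_can','handset','wing','press_pad','pin_hole']:
    for n,p in ps.items():
        try: print(o,n,[(np.round(d['uv'],1).tolist(),round(d['score'],2)) for d in spotter.find_in(o,p)][:4])
        except Exception as e: print(o,n,e)
for n in ['scene','side']:
    R,t=np.array(ps[n]['R']),np.array(ps[n]['t']); print(n,-R.T@t,R[2])
print(ps['wrist']['mount'])
E
```

```text
pics
{'time_s': 0.0, 'joints': array([-5.45126190e+01,  2.20904297e+01,  3.78069056e-01, -3.15791000e-02,
       -6.84116844e+01, -1.48174372e+01]), 'joint_velocities': array([-0.08998037, -0.05079661,  0.05151893,  0.0305743 ,  0.03060967,
        0.01623773]), 'effort': array([-1.08447497e-03, -3.90664029e+01,  1.87402403e+01,  4.21979651e+00,
        1.10013108e-02, -1.95802827e-04]), 'tcp_pos': array([ 0.22042199, -0.58415654,  0.21484474]), 'ee_rot': array([[-8.39502683e-04, -3.52792883e-01,  9.35701062e-01],
       [ 2.06030505e-03,  9.35698795e-01,  3.52793877e-01],
       [-9.99997525e-01,  2.22400103e-03, -5.86606908e-05]]), 'wrist_force': array([-0.36501642, -1.71568769,  0.06549123]), 'moment': array([-0.02771192,  0.04637202, -0.0031039 ]), 'gripper_width': 1.0005752145846984}
enclosure scene [([239.7, 175.9], 0.57)]
enclosure side [([331.6, 212.9], 0.73), ([328.4, 184.0], 0.4)]
enclosure wrist []
pin scene [([425.6, 299.6], 0.51)]
pin side [([244.0, 357.1], 0.56), ([261.7, 315.1], 0.51)]
pin wrist []
tray scene []
tray side [([264.4, 334.2], 0.73)]
tray wrist []
plug_red
[... 401 characters left out ...]
scene [([222.9, 154.6], 0.61)]
wing side [([327.8, 183.1], 0.59)]
wing wrist []
press_pad scene [([240.2, 163.9], 0.9)]
press_pad side [([326.3, 197.3], 0.8)]
press_pad wrist []
pin_hole scene [([242.4, 162.1], 0.94)]
pin_hole side [([329.4, 197.5], 0.78)]
pin_hole wrist []
scene [1.15082913 0.33320986 0.96023792] [-0.51418108 -0.3433866  -0.78594113]
side [0.36719558 0.90646164 0.69508599] [ 0.18503141 -0.83692641 -0.51508985]
[[-3.97473957e-04 -2.89896516e-01  9.57057915e-01 -1.69130137e-01]
 [ 9.99999884e-01 -3.76550595e-04  3.01249487e-04 -6.46147704e-04]
 [ 2.73049551e-04  9.57057923e-01  2.89896632e-01 -8.04539884e-02]
 [ 0.00000000e+00  0.00000000e+00  0.00000000e+00  1.00000000e+00]]
```

View pics/a.png

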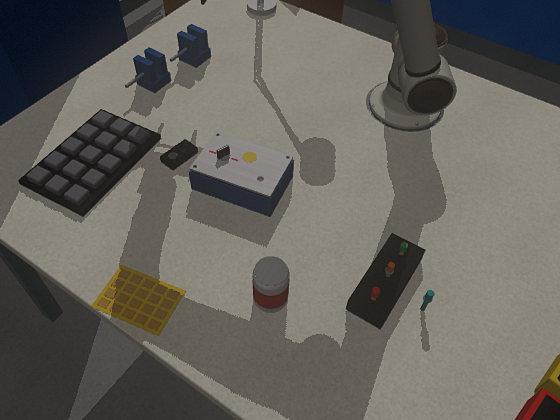

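View pics/b.png

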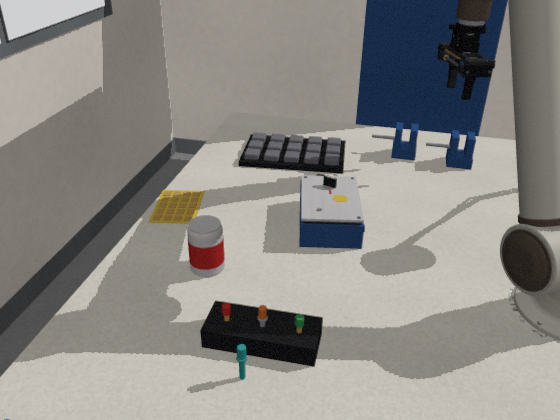

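Scene picture: the tray holds green (404,246), orange (390,268) and red (376,293) heads. A teal pin-shaped look-alike stands on the bench at (428,299). The box is at (240,175), with its hole near (261,178). In the side picture the orange head is at (262,314), red (226,309), green (299,322), teal (242,357). Candidates for the pin are the orange one in the tray's middle hole, the teal one and the red plug. I choose the orange one and will check it in a close crop.

Run:
```python
from h import *
ps={n:viewer.capture(n) for n in ['scene','side']}
a,b=ps['scene'],ps['side']
X=lambda u,v:tri([a,b],[u,v],[None,None])
for n,u,v in [('orange',(390,268),(262,314)),('red',(376,293),(226,309)),('green',(404,246),(299,322)),('teal',(429,296),(241,352)),('pad',(250,157),(340,198)),('hole',(261,178),(319.5,209)),('wingtop',(223,152),(330,181))]: print(n,np.round(X(u,v)[0],3),round(X(u,v)[1],4))
def crop(p,x,y,w,h,k): return cv2.resize(p['image'][y:y+h,x:x+w,::-1],None,fx=k,fy=k,interpolation=cv2.INTER_CUBIC)
c1=crop(a,180,120,130,100,3);c2=crop(b,285,165,90,90,300/90)
c3=crop(a,335,225,130,100,3);c4=crop(b,200,295,130,100,3)
top=np.hstack([c1,c2]);bot=np.hstack([c3,c4]);W=max(top.shape[1],bot.shape[1])
P=lambda i:cv2.copyMakeBorder(i,0,0,0,W-i.shape[1],cv2.BORDER_CONSTANT)
cv2.imwrite('pics/d.png',np.vstack([P(top),P(bot)]))
```

```text
orange [0.552 0.223 0.062] 0.0001
red [0.618 0.226 0.06 ] 0.0019
green [0.486 0.223 0.06 ] 0.0021
teal [0.563 0.315 0.059] 0.001
pad [ 0.476 -0.188  0.075] 0.0014
hole [ 0.514 -0.128  0.074] 0.0015
wingtop [ 0.509 -0.242  0.087] 0.0018
```

View pics/d.png

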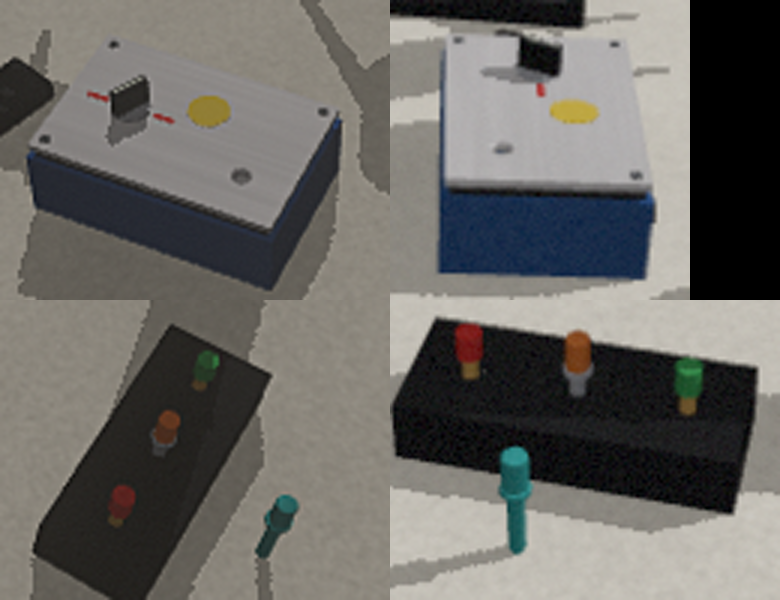

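The crop shows the orange-headed pin in the middle hole, scene (390,268), with a steel-grey collar and shank. The plugs have brass shanks and the look-alike is all teal, so the choice stands. I'll go over the box first for a wrist look on the way.

>>> play_rows(
  commands=[
    {"fingers": -1,"tx": -0.04,"ty": 0.14,"tz": 0.18,"ax": 0.115,"ay": 0,"az": 0},
    {"fingers": -1,"tx": -0.04,"ty": 0.14,"tz": 0.18,"ax": 0.115,"ay": 0,"az": 0},
    {"fingers": -1,"tx": -0.04,"ty": 0.14,"tz": 0.18,"ax": 0.115,"ay": 0,"az": 0},
    {"fingers": -1,"tx": -0.04,"ty": 0.14,"tz": 0.18,"ax": 0.115,"ay": 0,"az": 0},
    {"fingers": -1,"tx": -0.04,"ty": 0.14,"tz": 0.18,"ax": 0.115,"ay": 0,"az": 0},
  ],
)

```text
time_s: 2.17
tcp_pos: [0.3118, -0.4359, 0.2476]
ee_rot: [[0.002, -0.002, 1.0], [-0.001, 1.0, 0.002], [-1.0, -0.001, 0.002]]
wrist_force: [-1.2, 0.1, 0.3]
gripper_width: 1.0
```

```bash
cat >> h.py <<'E'
from scipy.spatial.transform import Rotation as Ro
def plan(pos,yaw,s=None):
    "yaw deg of tool z axis in world, tool pointing down"
    s=s or r.sense(); A=np.array(s['ee_rot']); c,n=np.cos(np.radians(yaw)),np.sin(np.radians(yaw))
    T=np.array([[0,-n,c],[0,c,n],[-1,0,0]]).astype(float)
    d=A.T@(np.array(pos)-s['tcp_pos'])/.75; w=Ro.from_matrix(A.T@T).as_rotvec()/np.pi
    print('pos',np.round(s['tcp_pos'],4),'yaw',round(np.degrees(np.arctan2(A[1,2],A[0,2])),2),'t',round(s['time_s'],2),'j6',round(s['joints'][5],1),'w',round(s['gripper_width'],3),'F',np.round(s['wrist_force'],1))
    print('  t',np.round(d,4),'a',np.round(w,4),'mm',round(np.linalg.norm(d)*750,1))
E
python3 -c "
from h import *
plan([.49,-.18,.25],0)"
```

```text
pos [ 0.3118 -0.4359  0.2476] yaw 0.14 t 2.17 j6 -52.8 w 1.0 F [-1.2  0.1  0.3]
  t [-0.0031  0.3406  0.2384] a [0.0008 0.0007 0.0003] mm 311.8
```

>>> play_rows(
  commands=[
    {"fingers": -1,"tx": 0,"ty": 0.34,"tz": 0.2,"ax": 0,"ay": 0,"az": 0},
    {"fingers": -1,"tx": 0,"ty": 0.34,"tz": 0.2,"ax": 0,"ay": 0,"az": 0},
    {"fingers": -1,"tx": 0,"ty": 0.34,"tz": 0.2,"ax": 0,"ay": 0,"az": 0},
    {"fingers": -1,"tx": 0,"ty": 0.34,"tz": 0.2,"ax": 0,"ay": 0,"az": 0},
    {"fingers": -1,"tx": 0,"ty": 0.34,"tz": 0.2,"ax": 0,"ay": 0,"az": 0},
  ],
)

```text
time_s: 2.58
tcp_pos: [0.4162, -0.2577, 0.2463]
ee_rot: [[0.001, 0.001, 1.0], [-0.0, 1.0, -0.001], [-1.0, -0.0, 0.001]]
wrist_force: [1.9, -0.7, -0.0]
gripper_width: 1.001
```

>>> play_rows(
  commands=[
    {"fingers": -1,"tx": 0,"ty": 0.13,"tz": 0.09,"ax": 0,"ay": 0,"az": 0},
    {"fingers": -1,"tx": 0,"ty": 0.13,"tz": 0.09,"ax": 0,"ay": 0,"az": 0},
    {"fingers": -1,"tx": 0,"ty": 0.13,"tz": 0.09,"ax": 0,"ay": 0,"az": 0},
    {"fingers": -1,"tx": 0,"ty": 0.13,"tz": 0.09,"ax": 0,"ay": 0,"az": 0},
  ],
)

```text
time_s: 2.92
tcp_pos: [0.4864, -0.158, 0.2459]
ee_rot: [[0.002, -0.005, 1.0], [0.0, 1.0, 0.005], [-1.0, 0.0, 0.002]]
wrist_force: [0.1, -0.1, 0.3]
gripper_width: 1.001
```

Run:
```python
from h import *
s=r.sense(); p=viewer.capture('wrist'); save(p,'e.png')
plan([.552,.223,.2],0,s)
for o in ['press_pad','pin_hole','wing']:
    print(o,[(np.round(d['uv'],1).tolist(),round(d['score'],2)) for d in spotter.find_in(o,p)][:3])
import pickle; pickle.dump((s,p),open('e.pkl','wb'))
```

```text
pos [ 0.4864 -0.158   0.2459] yaw 0.31 t 2.92 j6 -89.9 w 1.001 F [ 0.1 -0.1  0.3]
  t [0.0616 0.5075 0.0902] a [ 0.0017  0.0006 -0.0001] mm 389.3
press_pad [([244.9, 190.2], 0.69)]
pin_hole [([247.6, 191.9], 0.66), ([111.2, 201.6], 0.3)]
wing [([200.9, 207.7], 0.9)]
```

View pics/e.png

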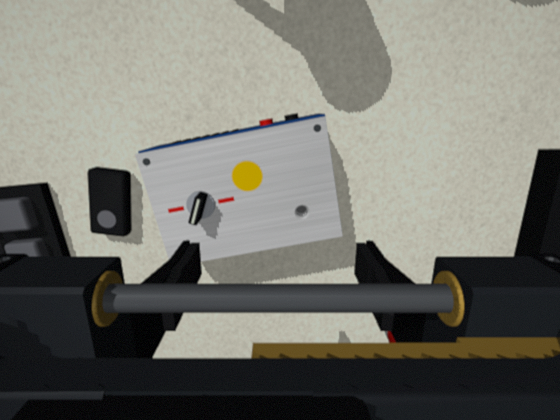

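The wrist picture shows the yellow mark at (247,176), the hole at (301,211), red marks at (176,210) and (226,200), and the wing at (198,207) pointing across the mark line. I'll fit the box pose from these.

```bash
cat > fit.py <<'E'
from h import *
def fitbox(p,s,roi,zt=.074):
    im=p['image'].astype(int); m=np.zeros(im.shape[:2],bool); x0,y0,x1,y1=roi; m[y0:y1,x0:x1]=1
    R,G,B=im[...,0],im[...,1],im[...,2]
    def blobs(k,amin):
        n,l,st,c=cv2.connectedComponentsWithStats((k&m).astype(np.uint8)); return [(c[i],st[i,4]) for i in range(1,n) if st[i,4]>=amin]
    y=blobs((R>120)&(G>90)&(B<80)&(R-B>80),100); rd=blobs((R>130)&(G<90)&(B<90),8); dk=blobs((R<125)&(abs(R-B)<25),8)
    print('Y',y,'R',rd); print('D',[(np.round(c,1).tolist(),a) for c,a in dk])
    return y,rd,dk
def pose(P,W):
    P,W=np.array(P),np.array(W); a,b=P-P.mean(0),W-W.mean(0)
    th=np.arctan2((a[:,0]*b[:,1]-a[:,1]*b[:,0]).sum(),(a*b).sum()); c,n=np.cos(th),np.sin(th); Rm=np.array([[c,-n],[n,c]])
    t=W.mean(0)-Rm@P.mean(0); return np.degrees(th),Rm,t,np.linalg.norm((P@Rm.T+t)-W,axis=1)
E
python3 - <<'E'
from fit import *
import pickle; s,p=pickle.load(open('e.pkl','rb'))
y,rd,dk=fitbox(p,s,(140,115,340,255))
h=[c for c,a in dk if np.hypot(*(c-[301,211]))<6][0]
r2=sorted([x for x in rd if x[0][1]>190],key=lambda x:x[0][0]); mid=(r2[0][0]+r2[-1][0])/2
W=[onplane(p,q,.074,s)[:2] for q in (max(y,key=lambda v:v[1])[0],h,mid)]
print(W); th,Rm,t,e=pose(np.array([[-22,10],[30,62],[0,-48]])/1000,W); print('yaw',th,'t',t,'res',e)
for q in [(30,62),(0,-48),(-22,10)]: print(q,Rm@np.array(q)/1000+t)
E
```

```text
Y [(array([246.69064748, 175.69064748]), np.int32(695))] R [(array([264.63043478, 121.7826087 ]), np.int32(46)), (array([225.96078431, 199.66666667]), np.int32(51)), (array([175.85416667, 209.04166667]), np.int32(48))]
D [([290.8, 116.8], np.int32(62)), ([316.8, 127.6], np.int32(47)), ([203.1, 136.1], np.int32(101)), ([145.9, 161.3], np.int32(43)), ([336.0, 177.9], np.int32(10)), ([205.3, 212.7], np.int32(882)), ([300.7, 210.0], np.int32(104)), ([188.0, 248.3], np.int32(304)), ([299.1, 247.1], np.int32(16)), ([285.6, 251.9], np.int32(20)), ([327.9, 249.4], np.int32(9)), ([269.1, 252.2], np.int32(9)), ([260.5, 253.1], np.int32(14))]
[array([ 0.47549906, -0.19247208]), array([ 0.51462036, -0.13235873]), array([ 0.50847731, -0.24465519])]
yaw 11.975150576386783 t [ 0.49858351 -0.19820787] res [0.00072819 0.00111897 0.0005123 ]
(30, 62) [ 0.51506642 -0.13133251]
(0, -48) [ 0.50854291 -0.24516327]
(-22, 10) [ 0.47498741 -0.19299021]
```

>>> play_rows(
  commands=[
    {"fingers": -1,"tx": 0,"ty": 0.5,"tz": 0.09,"ax": 0.002,"ay": 0,"az": 0},
    {"fingers": -1,"tx": 0,"ty": 0.5,"tz": 0.09,"ax": 0.002,"ay": 0,"az": 0},
    {"fingers": -1,"tx": 0,"ty": 0.5,"tz": 0.09,"ax": 0.002,"ay": 0,"az": 0},
    {"fingers": -1,"tx": 0,"ty": 0.5,"tz": 0.09,"ax": 0.002,"ay": 0,"az": 0},
    {"fingers": -1,"tx": 0,"ty": 0.5,"tz": 0.09,"ax": 0.002,"ay": 0,"az": 0},
  ],
)

```text
time_s: 3.53
tcp_pos: [0.52, 0.0433, 0.2464]
ee_rot: [[0.001, 0.01, 1.0], [0.0, 1.0, -0.01], [-1.0, 0.0, 0.001]]
wrist_force: [1.0, -0.2, 0.0]
gripper_width: 0.999
```

Run:
```python
from h import *
plan([.552,.223,.2],0)
```

```text
pos [0.52   0.0433 0.2464] yaw -0.55 t 3.53 j6 -113.2 w 0.999 F [ 1.  -0.2  0. ]
  t [0.0619 0.24   0.0404] a [-0.0031  0.0002 -0.    ] mm 188.4
```

>>> play_rows(
  commands=[
    {"fingers": -1,"tx": 0.02,"ty": 0.24,"tz": 0.04,"ax": 0,"ay": 0,"az": 0},
    {"fingers": -1,"tx": 0.02,"ty": 0.24,"tz": 0.04,"ax": 0,"ay": 0,"az": 0},
    {"fingers": -1,"tx": 0.02,"ty": 0.24,"tz": 0.04,"ax": 0,"ay": 0,"az": 0},
    {"fingers": -1,"tx": 0.02,"ty": 0.24,"tz": 0.04,"ax": 0,"ay": 0,"az": 0},
    {"fingers": -1,"tx": 0.02,"ty": 0.24,"tz": 0.04,"ax": 0,"ay": 0,"az": 0},
  ],
)

```text
time_s: 3.95
tcp_pos: [0.5521, 0.2256, 0.2301]
ee_rot: [[0.0, 0.006, 1.0], [0.0, 1.0, -0.006], [-1.0, 0.0, 0.0]]
wrist_force: [-0.1, -0.4, -0.9]
gripper_width: 0.999
```

Run:
```python
from h import *
s=r.sense(); p=viewer.capture('wrist'); save(p,'f.png')
plan([.552,.223,.16],0,s)
im=p['image'].astype(int);R,G,B=im[...,0],im[...,1],im[...,2]
hsv=cv2.cvtColor(p['image'],cv2.COLOR_RGB2HSV)
for nm,lo,hi in [('or',6,16),('gr',50,75),('red',0,4)]:
    k=cv2.inRange(hsv,(lo,140,80),(hi,255,255)); n,l,st,c=cv2.connectedComponentsWithStats(k)
    for i in range(1,n):
        if st[i,4]>30: print(nm,c[i],st[i], onplane(p,c[i],.077,s), 'uv top exp',proj(p,[.552,.223,.077],s))
import pickle; pickle.dump((s,p),open('f.pkl','wb'))
```

```text
pos [0.5521 0.2256 0.2301] yaw -0.34 t 3.95 j6 -128.1 w 0.999 F [-0.1 -0.4 -0.9]
  t [ 0.0934 -0.0035 -0.0002] a [-0.0019  0.     -0.0001] mm 70.1
or [273.7106599  189.15736041] [266 181  16  17 197] [0.55123714 0.22089434 0.077     ] uv top exp [275.7296383  189.85393077]
gr [272.1722488  125.83253589] [265 118  16  17 209] [0.48694766 0.2199965  0.077     ] uv top exp [275.7296383  189.85393077]
red [544.13432836 232.56716418] [525 226  35  15 134] [0.60176864 0.51538283 0.077     ] uv top exp [275.7296383  189.85393077]
red [275.05140187 242.12616822] [268 234  15  18 214] [0.61120577 0.22179117 0.077     ] uv top exp [275.7296383  189.85393077]
red [135.73076923 280.75641026] [126 278  19   6  78] [0.65804614 0.06196917 0.077     ] uv top exp [275.7296383  189.85393077]
```

View pics/f.png

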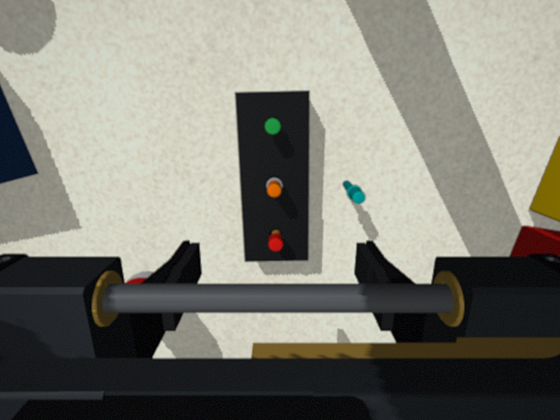

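The wrist view shows orange at (274,189), clear of green (272,126) and red (275,242), with the teal look-alike outside the jaws at (353,190). The pin axis is at (0.551, 0.221). Next I descend with the jaws along y and grip.

>>> play_rows(
  commands=[
    {"fingers": -1,"tx": 0.05,"ty": -0.006,"tz": -0.001,"ax": -0.002,"ay": 0,"az": 0},
    {"fingers": -1,"tx": 0.1,"ty": -0.006,"tz": -0.001,"ax": -0.002,"ay": 0,"az": 0},
    {"fingers": -1,"tx": 0.15,"ty": -0.006,"tz": -0.001,"ax": -0.002,"ay": 0,"az": 0},
    {"fingers": -1,"tx": 0.19,"ty": -0.006,"tz": -0.001,"ax": -0.002,"ay": 0,"az": 0},
    {"fingers": -1,"tx": 0.204,"ty": -0.006,"tz": -0.001,"ax": -0.002,"ay": 0,"az": 0},
  ],
)

```text
time_s: 4.42
tcp_pos: [0.548, 0.2148, 0.0733]
ee_rot: [[-0.008, 0.004, 1.0], [-0.005, 1.0, -0.004], [-1.0, -0.005, -0.008]]
wrist_force: [-0.5, -0.6, 0.2]
gripper_width: 0.999
```

>>> play_rows(
  commands=[
    {"fingers": 1,"tx": 0,"ty": 0,"tz": 0,"ax": 0,"ay": 0,"az": 0},
    {"fingers": 1,"tx": 0,"ty": 0,"tz": 0,"ax": 0,"ay": 0,"az": 0},
    {"fingers": 1,"tx": 0,"ty": 0,"tz": 0,"ax": 0,"ay": 0,"az": 0},
    {"fingers": 1,"tx": 0,"ty": 0,"tz": 0,"ax": 0,"ay": 0,"az": 0},
    {"fingers": 1,"tx": 0,"ty": 0,"tz": 0,"ax": 0,"ay": 0,"az": 0},
  ],
)

```text
time_s: 4.83
tcp_pos: [0.5516, 0.219, 0.08]
ee_rot: [[0.003, 0.0, 1.0], [0.002, 1.0, -0.0], [-1.0, 0.002, 0.003]]
wrist_force: [0.7, 0.2, 0.8]
gripper_width: 0.708
```

Run:
```python
from h import *
plan([.552,.221,.19],0)
```

```text
pos [0.5516 0.219  0.08  ] yaw -0.03 t 4.83 j6 -127.3 w 0.708 F [0.7 0.2 0.8]
  t [-0.1467  0.003   0.001 ] a [-0.0001  0.001  -0.0007] mm 110.0
```

>>> play_rows(
  commands=[
    {"fingers": 1,"tx": 0,"ty": 0,"tz": 0,"ax": 0,"ay": 0,"az": 0},
    {"fingers": 1,"tx": 0,"ty": 0,"tz": 0,"ax": 0,"ay": 0,"az": 0},
    {"fingers": 1,"tx": 0,"ty": 0,"tz": 0,"ax": 0,"ay": 0,"az": 0},
    {"fingers": 1,"tx": 0,"ty": 0,"tz": 0,"ax": 0,"ay": 0,"az": 0},
    {"fingers": 1,"tx": 0,"ty": 0,"tz": 0,"ax": 0,"ay": 0,"az": 0},
  ],
)

```text
time_s: 5.25
tcp_pos: [0.5506, 0.2185, 0.078]
ee_rot: [[-0.0, 0.0, 1.0], [-0.0, 1.0, -0.0], [-1.0, -0.0, -0.0]]
wrist_force: [0.1, -0.9, -0.0]
gripper_width: 0.326
```

>>> play_rows(
  commands=[
    {"fingers": 1,"tx": 0,"ty": 0,"tz": 0,"ax": 0,"ay": 0,"az": 0},
    {"fingers": 1,"tx": 0,"ty": 0,"tz": 0,"ax": 0,"ay": 0,"az": 0},
    {"fingers": 1,"tx": 0,"ty": 0,"tz": 0,"ax": 0,"ay": 0,"az": 0},
    {"fingers": 1,"tx": 0,"ty": 0,"tz": 0,"ax": 0,"ay": 0,"az": 0},
    {"fingers": 1,"tx": 0,"ty": 0,"tz": 0,"ax": 0,"ay": 0,"az": 0},
  ],
)

```text
time_s: 5.67
tcp_pos: [0.5506, 0.2185, 0.0779]
ee_rot: [[-0.0, 0.0, 1.0], [-0.0, 1.0, -0.0], [-1.0, -0.0, -0.0]]
wrist_force: [0.3, -0.0, 1.2]
gripper_width: 0.016
```

>>> play_rows(
  commands=[
    {"fingers": 1,"tx": 0,"ty": 0,"tz": 0,"ax": 0,"ay": 0,"az": 0},
    {"fingers": 1,"tx": 0,"ty": 0,"tz": 0,"ax": 0,"ay": 0,"az": 0},
    {"fingers": 1,"tx": 0,"ty": 0,"tz": 0,"ax": 0,"ay": 0,"az": 0},
  ],
)

```text
time_s: 5.92
tcp_pos: [0.5506, 0.2185, 0.078]
ee_rot: [[-0.0, 0.001, 1.0], [-0.0, 1.0, -0.001], [-1.0, -0.0, -0.0]]
wrist_force: [0.3, -0.4, 0.4]
gripper_width: 0.007
```

Run:
```python
from h import *
plan([.552,.221,.19],0)
```

```text
pos [0.5506 0.2185 0.078 ] yaw -0.03 t 5.92 j6 -127.3 w 0.007 F [ 0.3 -0.4  0.4]
  t [-0.1494  0.0034  0.0019] a [-0.0002 -0.      0.    ] mm 112.1
```

The fingers shut to 0.007, so nothing was caught. I'll look before moving.

Run:
```python
from h import *
a=viewer.capture('side');b=viewer.capture('scene')
c=lambda p,x,y,w,h,k:cv2.resize(p['image'][y:y+h,x:x+w,::-1],None,fx=k,fy=k,interpolation=cv2.INTER_CUBIC)
cv2.imwrite('pics/g.png',np.hstack([c(a,190,240,140,130,2.8),c(b,330,210,140,130,2.8)]))
for p in (a,b): print(proj(p,[.551,.2185,.059]),proj(p,[.551,.221,.077]))
```

```text
[263.56345516 313.62437161] [263.15837764 306.5973185 ]
[388.01566204 267.17331696] [390.81182837 263.08026104]
```

View pics/g.png

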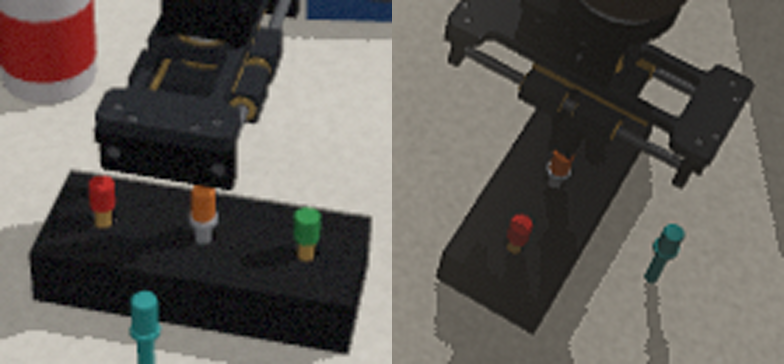

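Run:
```python
from h import *
a=viewer.capture('side');b=viewer.capture('scene');s=r.sense();w=viewer.capture('wrist')
def c(p,x,y,ww,h,k):
    i=p['image'][y:y+h,x:x+ww,::-1].astype(float)/255; return cv2.resize((np.clip(i,0,1)**.45*255).astype(np.uint8),None,fx=k,fy=k,interpolation=cv2.INTER_CUBIC)
t=np.hstack([c(a,235,275,60,50,6.6),c(b,360,240,60,50,6.6)])
q=c(w,180,130,200,100,3.96)[:,:t.shape[1]]
print(t.shape,q.shape,proj(w,[.5506,.2185,.059],s))
h=min(t.shape[1],q.shape[1]); 
for k,v in [('t',t),('q',q)]: pass
cv2.imwrite('pics/h.png',cv2.resize(np.vstack([t[:,:h],q[:,:h]]),None,fx=.82,fy=.82))
```

```text
(330, 792, 3) (396, 792, 3) [278.79808405 240.50965576]
```

View pics/h.png

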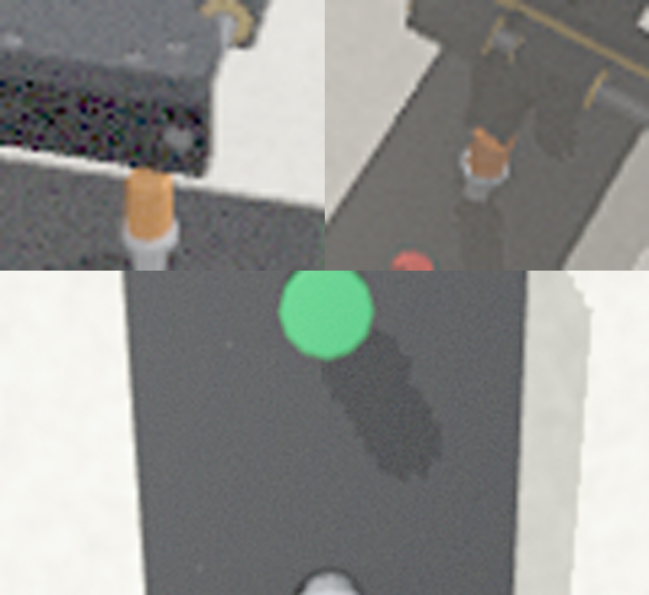

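The crops show the shut fingertips at the top edge of the orange grip, which is still standing undisturbed. So the tips sit higher than nominal. I'll open partly, go about 16 mm lower (nominal tips would still clear the tray top) and close again.

>>> play_rows(
  commands=[
    {"fingers": -0.3,"tx": 0,"ty": 0.003,"tz": 0,"ax": 0,"ay": 0,"az": 0},
    {"fingers": -0.3,"tx": 0,"ty": 0.003,"tz": 0,"ax": 0,"ay": 0,"az": 0},
    {"fingers": -0.3,"tx": 0,"ty": 0.003,"tz": 0,"ax": 0,"ay": 0,"az": 0},
    {"fingers": -0.3,"tx": 0,"ty": 0.003,"tz": 0,"ax": 0,"ay": 0,"az": 0},
    {"fingers": -0.3,"tx": 0,"ty": 0.003,"tz": 0,"ax": 0,"ay": 0,"az": 0},
  ],
)

```text
time_s: 6.58
tcp_pos: [0.5506, 0.2207, 0.0779]
ee_rot: [[-0.0, 0.0, 1.0], [-0.0, 1.0, -0.0], [-1.0, -0.0, -0.0]]
wrist_force: [0.5, -0.1, -0.8]
gripper_width: 0.294
```

>>> play_rows(
  commands=[
    {"fingers": -0.3,"tx": 0,"ty": 0,"tz": 0,"ax": 0,"ay": 0,"az": 0},
    {"fingers": -0.3,"tx": 0.006,"ty": 0,"tz": 0,"ax": 0,"ay": 0,"az": 0},
    {"fingers": -0.3,"tx": 0.012,"ty": 0,"tz": 0,"ax": 0,"ay": 0,"az": 0},
    {"fingers": -0.3,"tx": 0.018,"ty": 0,"tz": 0,"ax": 0,"ay": 0,"az": 0},
    {"fingers": -0.3,"tx": 0.021,"ty": 0,"tz": 0,"ax": 0,"ay": 0,"az": 0},
  ],
)

```text
time_s: 7.0
tcp_pos: [0.5501, 0.2204, 0.0611]
ee_rot: [[-0.001, 0.001, 1.0], [-0.001, 1.0, -0.001], [-1.0, -0.001, -0.001]]
wrist_force: [-1.0, -1.0, -0.3]
gripper_width: 0.626
```

>>> play_rows(
  commands=[
    {"fingers": 1,"tx": 0,"ty": 0,"tz": 0,"ax": 0,"ay": 0,"az": 0},
    {"fingers": 1,"tx": 0,"ty": 0,"tz": 0,"ax": 0,"ay": 0,"az": 0},
    {"fingers": 1,"tx": 0,"ty": 0,"tz": 0,"ax": 0,"ay": 0,"az": 0},
    {"fingers": 1,"tx": 0,"ty": 0,"tz": 0,"ax": 0,"ay": 0,"az": 0},
    {"fingers": 1,"tx": 0,"ty": 0,"tz": 0,"ax": 0,"ay": 0,"az": 0},
  ],
)

```text
time_s: 7.42
tcp_pos: [0.5507, 0.2208, 0.0624]
ee_rot: [[0.0, 0.0, 1.0], [0.0, 1.0, -0.0], [-1.0, 0.0, 0.0]]
wrist_force: [1.0, 0.1, 0.2]
gripper_width: 0.358
```

>>> play_rows(
  commands=[
    {"fingers": 1,"tx": 0,"ty": 0,"tz": 0,"ax": 0,"ay": 0,"az": 0},
    {"fingers": 1,"tx": 0,"ty": 0,"tz": 0,"ax": 0,"ay": 0,"az": 0},
    {"fingers": 1,"tx": 0,"ty": 0,"tz": 0,"ax": 0,"ay": 0,"az": 0},
    {"fingers": 1,"tx": 0,"ty": 0,"tz": 0,"ax": 0,"ay": 0,"az": 0},
    {"fingers": 1,"tx": 0,"ty": 0,"tz": 0,"ax": 0,"ay": 0,"az": 0},
  ],
)

```text
time_s: 7.83
tcp_pos: [0.5507, 0.2208, 0.0623]
ee_rot: [[0.0, 0.0, 1.0], [0.0, 1.0, -0.0], [-1.0, 0.0, 0.0]]
wrist_force: [-0.4, 0.1, -0.2]
gripper_width: 0.155
```

The width reads 0.155 (about 14 mm), so the pin is in the grip. Lifting.

>>> play_rows(
  commands=[
    {"fingers": 1,"tx": -0.02,"ty": 0,"tz": 0,"ax": 0,"ay": 0,"az": 0},
    {"fingers": 1,"tx": -0.05,"ty": 0,"tz": 0,"ax": 0,"ay": 0,"az": 0},
    {"fingers": 1,"tx": -0.09,"ty": 0,"tz": 0,"ax": 0,"ay": 0,"az": 0},
    {"fingers": 1,"tx": -0.13,"ty": 0,"tz": 0,"ax": 0,"ay": 0,"az": 0},
    {"fingers": 1,"tx": -0.15,"ty": 0,"tz": 0,"ax": 0,"ay": 0,"az": 0},
  ],
)

```text
time_s: 8.25
tcp_pos: [0.552, 0.2214, 0.1786]
ee_rot: [[0.005, -0.0, 1.0], [0.002, 1.0, 0.0], [-1.0, 0.002, 0.005]]
wrist_force: [0.6, -0.4, -0.8]
gripper_width: 0.15
```

Run:
```python
from h import *
plan([.515,-.131,.175],0)
a=viewer.capture('side');b=viewer.capture('scene')
c=lambda p,x,y,w,h,k:cv2.resize(p['image'][y:y+h,x:x+w,::-1],None,fx=k,fy=k,interpolation=cv2.INTER_CUBIC)
cv2.imwrite('pics/i.png',np.hstack([c(a,200,200,120,130,3.2),c(b,345,170,120,130,3.2)]))
```

```text
pos [0.552  0.2214 0.1786] yaw 0.01 t 8.25 j6 -127.5 w 0.15 F [ 0.6 -0.4 -0.8]
  t [ 0.0034 -0.4698 -0.0495] a [ 0.      0.0016 -0.0008] mm 354.3
```

View pics/i.png

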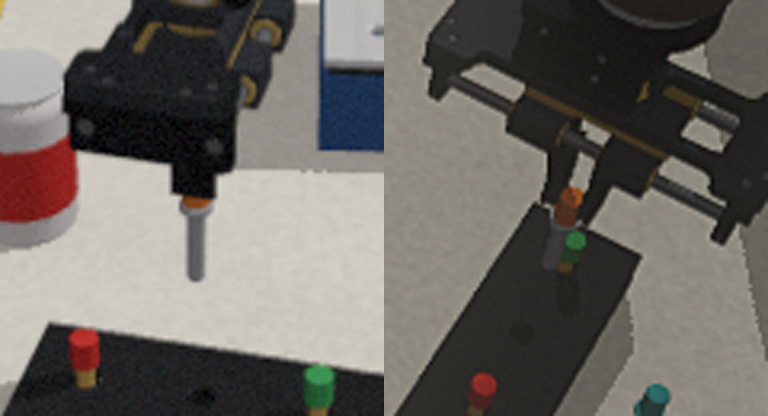

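The pin hangs upright in the grip, collar just below the fingertips. The middle hole is empty and both plugs are in place. I'll check the pin offset and the can position, then carry it over.

Run:
```python
from h import *
s=r.sense(); a=viewer.capture('side');b=viewer.capture('scene')
print('tip',tri([b,a],[(397.5,253.7),(260.9,286.9)],[None]*2),s['tcp_pos'])
print('collar',tri([b,a],[(345+(563-384)/3.2,170+227/3.2),(200+196/3.2,200+207/3.2)],[None]*2))
print('can top',tri([b,a],[(271,267),(205.5,227)],[None]*2))
```

```text
tip (array([0.55410485, 0.22691627, 0.12290784]), np.float64(0.0017571634833101707)) [0.55226085 0.22170927 0.17827732]
collar (array([0.55448008, 0.22441295, 0.16614998]), np.float64(0.002766609836684161))
can top (array([0.71575795, 0.04106039, 0.10362798]), np.float64(0.005840205931928456))
```

>>> play_rows(
  commands=[
    {"fingers": 1,"tx": 0,"ty": -0.25,"tz": -0.025,"ax": 0,"ay": 0.001,"az": 0},
    {"fingers": 1,"tx": 0,"ty": -0.25,"tz": -0.025,"ax": 0,"ay": 0.001,"az": 0},
    {"fingers": 1,"tx": 0,"ty": -0.25,"tz": -0.025,"ax": 0,"ay": 0.001,"az": 0},
    {"fingers": 1,"tx": 0,"ty": -0.25,"tz": -0.025,"ax": 0,"ay": 0.001,"az": 0},
    {"fingers": 1,"tx": 0,"ty": -0.25,"tz": -0.025,"ax": 0,"ay": 0.001,"az": 0},
  ],
)

```text
time_s: 8.87
tcp_pos: [0.5291, 0.0296, 0.1724]
ee_rot: [[-0.009, 0.003, 1.0], [-0.002, 1.0, -0.003], [-1.0, -0.002, -0.009]]
wrist_force: [0.5, 0.3, -0.5]
gripper_width: 0.153
```

Run:
```python
from h import *
plan([.515,-.131,.175],0)
```

```text
pos [0.5291 0.0296 0.1724] yaw -0.17 t 8.87 j6 -110.8 w 0.153 F [ 0.5  0.3 -0.5]
  t [-0.0029 -0.2142 -0.0182] a [-0.0009 -0.0027  0.0005] mm 161.2
```

>>> play_rows(
  commands=[
    {"fingers": 1,"tx": 0,"ty": -0.214,"tz": -0.018,"ax": 0,"ay": 0,"az": 0},
    {"fingers": 1,"tx": 0,"ty": -0.214,"tz": -0.018,"ax": 0,"ay": 0,"az": 0},
    {"fingers": 1,"tx": 0,"ty": -0.214,"tz": -0.018,"ax": 0,"ay": 0,"az": 0},
    {"fingers": 1,"tx": 0,"ty": -0.214,"tz": -0.018,"ax": 0,"ay": 0,"az": 0},
    {"fingers": 1,"tx": 0,"ty": -0.214,"tz": -0.018,"ax": 0,"ay": 0,"az": 0},
  ],
)

```text
time_s: 9.28
tcp_pos: [0.5157, -0.1321, 0.1724]
ee_rot: [[-0.008, 0.007, 1.0], [-0.001, 1.0, -0.007], [-1.0, -0.001, -0.008]]
wrist_force: [0.3, 0.2, -0.3]
gripper_width: 0.15
```

>>> play_rows(
  commands=[
    {"fingers": 1,"tx": 0,"ty": 0,"tz": 0,"ax": 0,"ay": 0,"az": 0},
    {"fingers": 1,"tx": 0,"ty": 0,"tz": 0,"ax": 0,"ay": 0,"az": 0},
  ],
)

```text
time_s: 9.45
tcp_pos: [0.5172, -0.1273, 0.1731]
ee_rot: [[-0.006, 0.001, 1.0], [0.0, 1.0, -0.001], [-1.0, 0.0, -0.006]]
wrist_force: [0.7, 0.2, -0.4]
gripper_width: 0.155
```

Run:
```python
from h import *
plan([.515,-.131,.15],0)
```

```text
pos [ 0.5172 -0.1273  0.1731] yaw -0.08 t 9.45 j6 -93.7 w 0.155 F [ 0.7  0.2 -0.4]
  t [ 0.0308 -0.005  -0.0028] a [-0.0005 -0.002  -0.0001] mm 23.5
```

>>> play_rows(
  commands=[
    {"fingers": 1,"tx": 0.02,"ty": -0.005,"tz": -0.003,"ax": 0,"ay": -0.002,"az": 0},
    {"fingers": 1,"tx": 0.04,"ty": -0.005,"tz": -0.003,"ax": 0,"ay": -0.002,"az": 0},
    {"fingers": 1,"tx": 0.049,"ty": -0.005,"tz": -0.003,"ax": 0,"ay": -0.002,"az": 0},
    {"fingers": 1,"tx": 0.049,"ty": -0.005,"tz": -0.003,"ax": 0,"ay": -0.002,"az": 0},
    {"fingers": 1,"tx": 0.049,"ty": -0.005,"tz": -0.003,"ax": 0,"ay": -0.002,"az": 0},
  ],
)

```text
time_s: 9.87
tcp_pos: [0.516, -0.1302, 0.1377]
ee_rot: [[0.002, -0.001, 1.0], [-0.0, 1.0, 0.001], [-1.0, -0.0, 0.002]]
wrist_force: [-0.0, 0.1, -0.2]
gripper_width: 0.152
```

Run:
```python
from h import *
import pickle
s=r.sense()
plan([.515,-.131,.136],0,s)
a=viewer.capture('side');b=viewer.capture('scene');w=viewer.capture('wrist')
pickle.dump((s,a,b,w),open('j.pkl','wb'))
c=lambda p,x,y,ww,h,k:cv2.resize(p['image'][y:y+h,x:x+ww,::-1],None,fx=k,fy=k,interpolation=cv2.INTER_CUBIC)
cv2.imwrite('pics/j.png',np.vstack([np.hstack([c(a,290,150,70,80,5),c(b,220,120,70,80,5)]),c(w,240,150,140,40,5)]))
```

```text
pos [ 0.516  -0.1302  0.1377] yaw 0.08 t 9.87 j6 -93.3 w 0.152 F [-0.   0.1 -0.2]
  t [ 0.0023 -0.0011 -0.0013] a [0.0004 0.0007 0.0001] mm 2.2
```

View pics/j.png

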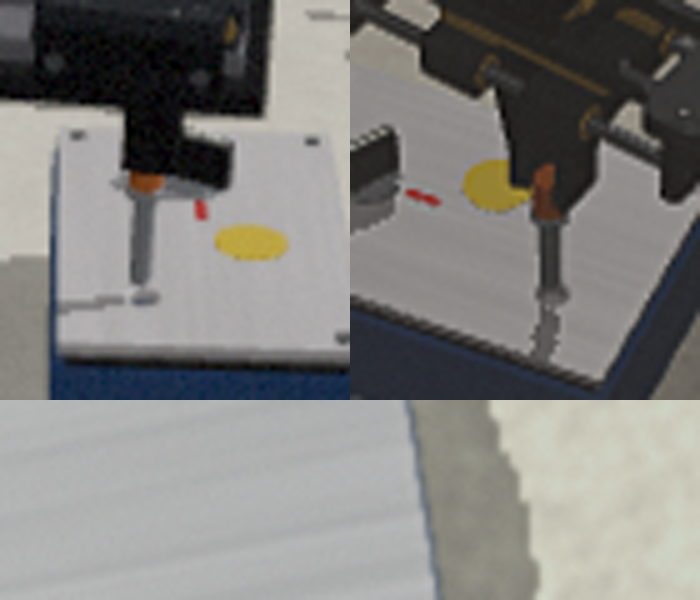

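Side: the tip is at (318.0,206.4), above the hole at (319.2,209.6). Scene: tip (259.8,178.6), hole (260.6,179.2). I'll work out the relative offset.

Run:
```python
from h import *
import pickle
s,a,b,w=pickle.load(open('j.pkl','rb'))
T=tri([b,a],[(259.9,178.0),(318.0,205.6)],[None]*2); H=tri([b,a],[(260.6,179.0),(319.2,209.6)],[None]*2)
print('tip',T,'hole',H,'d',H[0]-T[0])
for p,uv in [(b,(260.6,179.0)),(a,(319.2,209.6))]: print('hole on plane',onplane(p,uv,.074))
# expected tip straight under TCP at z .081 and hole fit
for p in (b,a): print('tip exp',proj(p,[s['tcp_pos'][0],s['tcp_pos'][1],s['tcp_pos'][2]-.056]),'hole fit',proj(p,[.5151,-.1313,.074]))
```

```text
tip (array([ 0.51864274, -0.12818801,  0.08109747]), np.float64(0.003679268724485105)) hole (array([ 0.51477544, -0.12898844,  0.07179399]), np.float64(0.0020197331305510987)) d [-0.00386729 -0.00080043 -0.00930348]
hole on plane [ 0.51785032 -0.12666989  0.074     ]
hole on plane [ 0.51365291 -0.12757146  0.074     ]
tip exp [259.80986729 175.5854176 ] hole fit [259.6600953 177.3884775]
tip exp [318.53826681 205.91690215] hole fit [318.84611402 208.69150239]
```

>>> play_rows(
  commands=[
    {"fingers": 1,"tx": 0,"ty": -0.0015,"tz": -0.003,"ax": 0,"ay": 0.0005,"az": 0},
    {"fingers": 1,"tx": 0,"ty": -0.0015,"tz": -0.003,"ax": 0,"ay": 0.0005,"az": 0},
    {"fingers": 1,"tx": 0.006,"ty": -0.0015,"tz": -0.003,"ax": 0,"ay": 0.0005,"az": 0},
    {"fingers": 1,"tx": 0.012,"ty": -0.0015,"tz": -0.003,"ax": 0,"ay": 0.0005,"az": 0},
    {"fingers": 1,"tx": 0.016,"ty": -0.0015,"tz": -0.003,"ax": 0,"ay": 0.0005,"az": 0},
  ],
)

```text
time_s: 10.43
tcp_pos: [0.5134, -0.1321, 0.1254]
ee_rot: [[0.001, 0.001, 1.0], [0.0, 1.0, -0.001], [-1.0, 0.0, 0.001]]
wrist_force: [0.2, 1.0, 0.5]
gripper_width: 0.154
```

>>> play_rows(
  commands=[
    {"fingers": 1,"tx": 0,"ty": 0,"tz": 0,"ax": 0,"ay": 0,"az": 0},
    {"fingers": 1,"tx": 0,"ty": 0,"tz": 0,"ax": 0,"ay": 0,"az": 0},
  ],
)

```text
time_s: 10.6
tcp_pos: [0.5134, -0.1321, 0.1255]
ee_rot: [[0.001, 0.001, 1.0], [0.0, 1.0, -0.001], [-1.0, 0.0, 0.001]]
wrist_force: [0.2, -0.0, -1.5]
gripper_width: 0.153
```

There is no push back with the tip at or below panel level. Going further down.

>>> play_rows(
  commands=[
    {"fingers": 1,"tx": 0.005,"ty": 0,"tz": 0,"ax": 0,"ay": 0,"az": 0},
    {"fingers": 1,"tx": 0.01,"ty": 0,"tz": 0,"ax": 0,"ay": 0,"az": 0},
    {"fingers": 1,"tx": 0.015,"ty": 0,"tz": 0,"ax": 0,"ay": 0,"az": 0},
    {"fingers": 1,"tx": 0.018,"ty": 0,"tz": 0,"ax": 0,"ay": 0,"az": 0},
    {"fingers": 1,"tx": 0.018,"ty": 0,"tz": 0,"ax": 0,"ay": 0,"az": 0},
  ],
)

```text
time_s: 11.02
tcp_pos: [0.5133, -0.132, 0.1118]
ee_rot: [[0.0, 0.001, 1.0], [0.0, 1.0, -0.001], [-1.0, 0.0, 0.0]]
wrist_force: [0.1, 1.6, -1.1]
gripper_width: 0.155
```

>>> play_rows(
  commands=[
    {"fingers": 1,"tx": 0.008,"ty": 0,"tz": 0,"ax": 0,"ay": 0,"az": 0},
    {"fingers": 1,"tx": 0.016,"ty": 0,"tz": 0,"ax": 0,"ay": 0,"az": 0},
    {"fingers": 1,"tx": 0.023,"ty": 0,"tz": 0,"ax": 0,"ay": 0,"az": 0},
    {"fingers": 1,"tx": 0.029,"ty": 0,"tz": 0,"ax": 0,"ay": 0,"az": 0},
    {"fingers": 1,"tx": 0.032,"ty": 0,"tz": 0,"ax": 0,"ay": 0,"az": 0},
  ],
)

```text
time_s: 11.43
tcp_pos: [0.5136, -0.132, 0.0877]
ee_rot: [[0.001, 0.001, 1.0], [0.0, 1.0, -0.001], [-1.0, 0.0, 0.001]]
wrist_force: [0.3, 1.4, 1.2]
gripper_width: 0.154
```

>>> play_rows(
  commands=[
    {"fingers": 1,"tx": 0.001,"ty": 0,"tz": 0,"ax": 0,"ay": 0,"az": 0},
    {"fingers": 1,"tx": 0.002,"ty": 0,"tz": 0,"ax": 0,"ay": 0,"az": 0},
    {"fingers": 1,"tx": 0.003,"ty": 0,"tz": 0,"ax": 0,"ay": 0,"az": 0},
    {"fingers": 1,"tx": 0.003,"ty": 0,"tz": 0,"ax": 0,"ay": 0,"az": 0},
  ],
)

```text
time_s: 11.77
tcp_pos: [0.5138, -0.1321, 0.0863]
ee_rot: [[0.002, 0.0, 1.0], [0.0, 1.0, -0.0], [-1.0, 0.0, 0.002]]
wrist_force: [0.8, 1.6, -0.3]
gripper_width: 0.154
```

>>> play_rows(
  commands=[
    {"fingers": 1,"tx": 0.001,"ty": 0,"tz": 0,"ax": 0,"ay": 0,"az": 0},
    {"fingers": 1,"tx": 0.002,"ty": 0,"tz": 0,"ax": 0,"ay": 0,"az": 0},
    {"fingers": 1,"tx": 0.002,"ty": 0,"tz": 0,"ax": 0,"ay": 0,"az": 0},
  ],
)

```text
time_s: 12.02
tcp_pos: [0.5142, -0.1321, 0.0853]
ee_rot: [[0.003, 0.0, 1.0], [-0.0, 1.0, -0.0], [-1.0, -0.0, 0.003]]
wrist_force: [0.1, 2.4, 3.7]
gripper_width: 0.156
```

>>> play_rows(
  commands=[
    {"fingers": 0.2,"tx": 0,"ty": 0,"tz": 0,"ax": 0,"ay": 0,"az": 0},
    {"fingers": 0.2,"tx": 0,"ty": 0,"tz": 0,"ax": 0,"ay": 0,"az": 0},
    {"fingers": 0.2,"tx": 0,"ty": 0,"tz": 0,"ax": 0,"ay": 0,"az": 0},
    {"fingers": 0.2,"tx": 0,"ty": 0,"tz": 0,"ax": 0,"ay": 0,"az": 0},
    {"fingers": 0.2,"tx": 0,"ty": 0,"tz": 0,"ax": 0,"ay": 0,"az": 0},
  ],
)

```text
time_s: 12.43
tcp_pos: [0.5132, -0.1324, 0.0844]
ee_rot: [[0.0, 0.001, 1.0], [-0.0, 1.0, -0.001], [-1.0, -0.0, 0.0]]
wrist_force: [-0.7, -0.7, -0.5]
gripper_width: 0.38
```

>>> play_rows(
  commands=[
    {"fingers": 0.0,"tx": -0.02,"ty": 0,"tz": 0,"ax": 0,"ay": 0,"az": 0},
    {"fingers": 0.0,"tx": -0.05,"ty": 0,"tz": 0,"ax": 0,"ay": 0,"az": 0},
    {"fingers": 0.0,"tx": -0.09,"ty": 0,"tz": 0,"ax": 0,"ay": 0,"az": 0},
    {"fingers": 0.0,"tx": -0.12,"ty": -0.02,"tz": 0,"ax": 0,"ay": 0,"az": 0},
    {"fingers": 0.0,"tx": -0.12,"ty": -0.07,"tz": 0,"ax": 0,"ay": 0,"az": 0},
  ],
)

```text
time_s: 12.85
tcp_pos: [0.5168, -0.1836, 0.1804]
ee_rot: [[0.012, -0.005, 1.0], [-0.002, 1.0, 0.005], [-1.0, -0.002, 0.012]]
wrist_force: [1.2, -0.1, 0.9]
gripper_width: 0.496
```

Run:
```python
from h import *
import pickle
s=r.sense()
plan([.5085,-.245,.17],0,s)
a=viewer.capture('side');w=viewer.capture('wrist')
pickle.dump((s,a,w),open('k.pkl','wb'))
c=lambda p,x,y,ww,h,k:cv2.resize(p['image'][y:y+h,x:x+ww,::-1],None,fx=k,fy=k,interpolation=cv2.INTER_CUBIC)
cv2.imwrite('pics/k.png',np.vstack([np.hstack([c(a,285,150,100,80,4),np.zeros((320,240,3),np.uint8)]),c(w,120,90,320,140,2)]))
```

```text
pos [ 0.5168 -0.1836  0.1804] yaw 0.31 t 12.85 j6 -87.2 w 0.496 F [ 1.2 -0.1  0.9]
  t [ 0.0139 -0.0818 -0.0117] a [0.0017 0.0038 0.0006] mm 62.8
```

View pics/k.png

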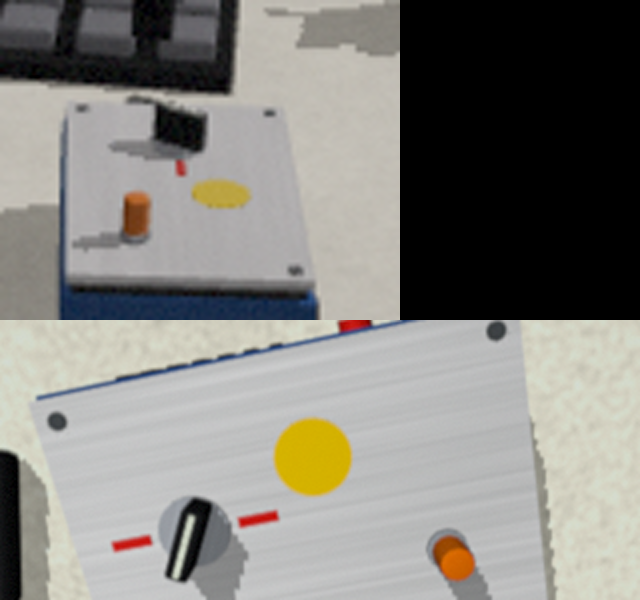

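The pin is home: collar on the panel at crop (447,545), and the side view shows it seated. The slot line runs from (198,505) to (178,580) in the wrist crop, about 0.45 rad from the box's x axis. Next I work out the wing's angle and centre.

Run:
```python
from fit import *
import pickle
s,a,w=pickle.load(open('k.pkl','rb'))
im=w['image'].astype(int)
f=lambda q:(120+q[0]/2,90+(q[1]-320)/2)
p1,p2=[onplane(w,f(q),.099,s) for q in ((198.5,507),(178.5,578))]
print(p1,p2,'mid',(p1+p2)/2,'ang',np.degrees(np.arctan2(*(p2-p1)[1::-1])))
m=[onplane(w,f(q),.074,s)[:2] for q in ((132,543.5),(258.5,519.5))]; print('marks',m,np.mean(m,0),np.degrees(np.arctan2(*(m[1]-m[0])[::-1])))
print('pad',onplane(w,f((313,456.5)),.074,s))
plan([.5085,-.245,.15],-16)
```

```text
[ 0.49477679 -0.23176651  0.099     ] [ 0.5253306 -0.2416761  0.099    ] mid [ 0.51005369 -0.2367213   0.099     ] ang -17.969562790502966
marks [array([ 0.51793309, -0.26747903]), array([ 0.50638868, -0.20994242])] [ 0.51216089 -0.23871072] 101.34543910122964
pad [ 0.47803971 -0.18568135  0.074     ]
pos [ 0.5138 -0.1876  0.1759] yaw -0.24 t 12.95 j6 -87.2 w 0.498 F [ 0.7  0.3 -0.5]
  t [ 0.0346 -0.0765 -0.0069] a [0.0876 0.0013 0.0001] mm 63.2
```

>>> play_rows(
  commands=[
    {"fingers": 0,"tx": 0.02,"ty": -0.076,"tz": -0.007,"ax": 0.093,"ay": 0.001,"az": 0},
    {"fingers": 0,"tx": 0.035,"ty": -0.076,"tz": -0.007,"ax": 0.093,"ay": 0.001,"az": 0},
    {"fingers": 0,"tx": 0.035,"ty": -0.076,"tz": -0.007,"ax": 0.093,"ay": 0.001,"az": 0},
    {"fingers": 0,"tx": 0.035,"ty": -0.076,"tz": -0.007,"ax": 0.093,"ay": 0.001,"az": 0},
    {"fingers": 0,"tx": 0.035,"ty": -0.076,"tz": -0.007,"ax": 0.093,"ay": 0.001,"az": 0},
  ],
)

```text
time_s: 13.37
tcp_pos: [0.5079, -0.2416, 0.1479]
ee_rot: [[-0.003, 0.288, 0.958], [0.001, 0.958, -0.288], [-1.0, -0.0, -0.003]]
wrist_force: [-0.1, 0.4, -0.1]
gripper_width: 0.502
```

>>> play_rows(
  commands=[
    {"fingers": 0,"tx": 0,"ty": 0,"tz": 0,"ax": 0,"ay": 0,"az": 0},
    {"fingers": 0,"tx": 0,"ty": 0,"tz": 0,"ax": 0,"ay": 0,"az": 0},
    {"fingers": 0,"tx": 0,"ty": 0,"tz": 0,"ax": 0,"ay": 0,"az": 0},
  ],
)

```text
time_s: 13.62
tcp_pos: [0.5086, -0.2411, 0.149]
ee_rot: [[-0.001, 0.287, 0.958], [0.0, 0.958, -0.287], [-1.0, 0.0, -0.001]]
wrist_force: [-0.0, -0.1, -0.2]
gripper_width: 0.501
```

Run:
```python
from h import *
plan([.508,-.2445,.083],-17)
s=r.sense(); w=viewer.capture('wrist'); save(w,'l.png')
for z,p in [(.099,[.508,-.2445]),(.099,[.508+.015,-.2445-.005]),(.099,[.508-.015,-.2445+.005])]: print(proj(w,p+[z],s))
i=w['image'].astype(int); k=((i[...,0]<45)&(i[...,2]<45)).astype(np.uint8); k[235:]=0
n,l,st,c=cv2.connectedComponentsWithStats(k); print([(c[j].round(1).tolist(),st[j].tolist()) for j in range(1,n) if st[j,4]>40])
```

```text
pos [ 0.5086 -0.2411  0.149 ] yaw -16.68 t 13.62 j6 -97.8 w 0.501 F [-0.  -0.1 -0.2]
  t [ 0.0879 -0.0046  0.0006] a [ 0.0018 -0.0002 -0.    ] mm 66.0
[273.99508063 224.14364641]
[273.42441077 243.96889929]
[274.58858385 203.52515533]
[([359.4, 61.2], [351, 55, 18, 13, 101]), ([274.7, 213.5], [269, 198, 12, 37, 282]), ([149.0, 219.7], [120, 202, 58, 33, 1541])]
```

The wing blob at (274.7, 213) in the settled wrist view agrees with the prediction (274). I descend onto it and grip.

>>> play_rows(
  commands=[
    {"fingers": 0,"tx": 0.02,"ty": -0.004,"tz": 0,"ax": 0.002,"ay": 0,"az": 0},
    {"fingers": 0,"tx": 0.04,"ty": -0.004,"tz": 0,"ax": 0.002,"ay": 0,"az": 0},
    {"fingers": 0,"tx": 0.06,"ty": -0.004,"tz": 0,"ax": 0.002,"ay": 0,"az": 0},
    {"fingers": 0,"tx": 0.078,"ty": -0.004,"tz": 0,"ax": 0.002,"ay": 0,"az": 0},
    {"fingers": 0,"tx": 0.086,"ty": -0.004,"tz": 0,"ax": 0.002,"ay": 0,"az": 0},
  ],
)

```text
time_s: 14.08
tcp_pos: [0.5064, -0.2439, 0.0824]
ee_rot: [[-0.004, 0.294, 0.956], [0.001, 0.956, -0.294], [-1.0, 0.0, -0.004]]
wrist_force: [0.6, 0.7, 0.0]
gripper_width: 0.502
```

>>> play_rows(
  commands=[
    {"fingers": 1,"tx": 0,"ty": 0,"tz": 0,"ax": 0,"ay": 0,"az": 0},
    {"fingers": 1,"tx": 0,"ty": 0,"tz": 0,"ax": 0,"ay": 0,"az": 0},
    {"fingers": 1,"tx": 0,"ty": 0,"tz": 0,"ax": 0,"ay": 0,"az": 0},
    {"fingers": 1,"tx": 0,"ty": 0,"tz": 0,"ax": 0,"ay": 0,"az": 0},
    {"fingers": 1,"tx": 0,"ty": 0,"tz": 0,"ax": 0,"ay": 0,"az": 0},
  ],
)

```text
time_s: 14.5
tcp_pos: [0.5078, -0.2446, 0.0849]
ee_rot: [[0.0, 0.294, 0.956], [0.0, 0.956, -0.294], [-1.0, 0.0, 0.0]]
wrist_force: [0.0, -1.0, 0.1]
gripper_width: 0.205
```

>>> play_rows(
  commands=[
    {"fingers": 1,"tx": 0,"ty": 0,"tz": 0,"ax": 0,"ay": 0,"az": 0},
    {"fingers": 1,"tx": 0,"ty": 0,"tz": 0,"ax": 0,"ay": 0,"az": 0},
    {"fingers": 1,"tx": 0,"ty": 0,"tz": 0,"ax": 0,"ay": 0,"az": 0},
  ],
)

```text
time_s: 14.75
tcp_pos: [0.5079, -0.2438, 0.0846]
ee_rot: [[-0.0, 0.294, 0.956], [0.001, 0.956, -0.294], [-1.0, 0.001, -0.0]]
wrist_force: [0.2, 5.0, 3.0]
gripper_width: 0.105
```

Run:
```python
from h import *
plan([.508,-.2445,.083],-48)
print(r.sense()['moment'])
```

```text
pos [ 0.5079 -0.2438  0.0846] yaw -17.13 t 14.75 j6 -97.9 w 0.105 F [0.2 5.  3. ]
  t [ 0.0021 -0.0009  0.0004] a [ 0.1715 -0.0002 -0.0003] mm 1.8
[ 1.47730614 -0.15360425 -0.02609417]
```

Wing gripped (0.105, about 9 mm). Turning clockwise.

>>> play_rows(
  commands=[
    {"fingers": 1,"tx": 0,"ty": 0.001,"tz": 0,"ax": 0.03,"ay": 0,"az": 0},
    {"fingers": 1,"tx": 0,"ty": 0.001,"tz": 0,"ax": 0.06,"ay": 0,"az": 0},
    {"fingers": 1,"tx": 0,"ty": 0.001,"tz": 0,"ax": 0.09,"ay": 0,"az": 0},
    {"fingers": 1,"tx": 0,"ty": 0.001,"tz": 0,"ax": 0.12,"ay": 0,"az": 0},
    {"fingers": 1,"tx": 0,"ty": 0.001,"tz": 0,"ax": 0.15,"ay": 0,"az": 0},
  ],
)

```text
time_s: 15.17
tcp_pos: [0.5082, -0.2432, 0.0846]
ee_rot: [[0.0, 0.699, 0.715], [0.001, 0.715, -0.699], [-1.0, 0.001, -0.0]]
wrist_force: [0.5, 4.5, 3.6]
gripper_width: 0.111
```

Run:
```python
from h import *
plan([.508,-.244,.083],-78)
print(r.sense()['moment'])
```

```text
pos [ 0.5082 -0.2432  0.0846] yaw -44.36 t 15.17 j6 -125.2 w 0.111 F [0.5 4.5 3.6]
  t [ 0.0021 -0.0009  0.0005] a [ 1.869e-01 -2.000e-04 -1.000e-04] mm 1.8
[ 1.38306154 -0.22784947 -0.03064193]
```

>>> play_rows(
  commands=[
    {"fingers": 1,"tx": 0,"ty": 0.001,"tz": -0.001,"ax": 0.035,"ay": 0,"az": 0},
    {"fingers": 1,"tx": 0,"ty": 0.001,"tz": -0.001,"ax": 0.07,"ay": 0,"az": 0},
    {"fingers": 1,"tx": 0,"ty": 0.001,"tz": -0.001,"ax": 0.105,"ay": 0,"az": 0},
    {"fingers": 1,"tx": 0,"ty": 0.001,"tz": -0.001,"ax": 0.14,"ay": 0,"az": 0},
    {"fingers": 1,"tx": 0,"ty": 0.001,"tz": -0.001,"ax": 0.17,"ay": 0,"az": 0},
  ],
)

```text
time_s: 15.58
tcp_pos: [0.5088, -0.2428, 0.0846]
ee_rot: [[0.001, 0.966, 0.259], [-0.0, 0.259, -0.966], [-1.0, 0.001, 0.001]]
wrist_force: [2.2, 0.8, 0.6]
gripper_width: 0.109
```

>>> play_rows(
  commands=[
    {"fingers": 1,"tx": 0,"ty": 0,"tz": 0,"ax": 0.015,"ay": 0,"az": 0},
    {"fingers": 1,"tx": 0,"ty": 0,"tz": 0,"ax": 0.015,"ay": 0,"az": 0},
    {"fingers": 1,"tx": 0,"ty": 0,"tz": 0,"ax": 0.015,"ay": 0,"az": 0},
  ],
)

```text
time_s: 15.83
tcp_pos: [0.5088, -0.2428, 0.0846]
ee_rot: [[0.001, 0.976, 0.219], [-0.0, 0.219, -0.976], [-1.0, 0.001, 0.0]]
wrist_force: [2.3, 2.2, 1.4]
gripper_width: 0.108
```

Run:
```python
from h import *
plan([.508,-.244,.083],-78)
a=viewer.capture('side');b=viewer.capture('scene')
c=lambda p,x,y,ww,h,k:cv2.resize((255*(p['image'][y:y+h,x:x+ww,::-1]/255.)**.6).astype(np.uint8),None,fx=k,fy=k,interpolation=cv2.INTER_CUBIC)
cv2.imwrite('pics/m.png',np.hstack([c(a,285,140,80,90,4.8),c(b,180,110,80,90,4.8)]))
```

```text
pos [ 0.5088 -0.2428  0.0846] yaw -77.33 t 15.83 j6 -158.3 w 0.108 F [2.3 2.2 1.4]
  t [ 0.0021 -0.0014  0.0013] a [ 0.0037  0.0002 -0.0004] mm 2.2
```

View pics/m.png

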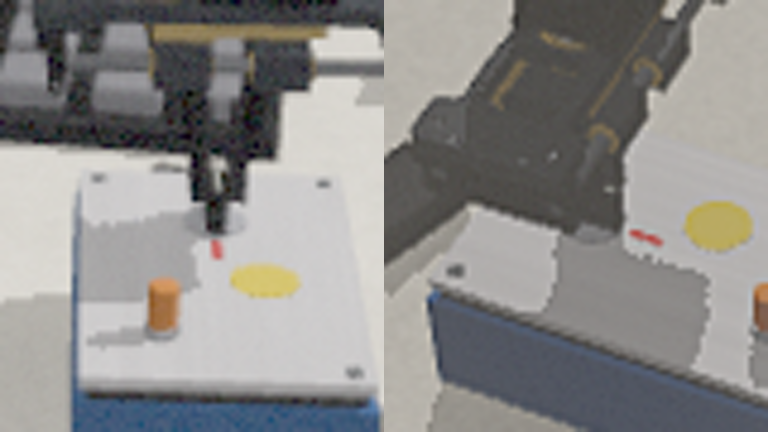

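The wing between the fingers points at the red mark at crop (217,248), and the pin is still seated. Now I press down in steps, watching the force.

>>> play_rows(
  commands=[
    {"fingers": 1,"tx": 0.001,"ty": 0,"tz": 0,"ax": 0.003,"ay": 0,"az": 0},
    {"fingers": 1,"tx": 0.003,"ty": 0,"tz": 0,"ax": 0.003,"ay": 0,"az": 0},
    {"fingers": 1,"tx": 0.005,"ty": 0,"tz": 0,"ax": 0.003,"ay": 0,"az": 0},
    {"fingers": 1,"tx": 0.006,"ty": 0,"tz": 0,"ax": 0.003,"ay": 0,"az": 0},
    {"fingers": 1,"tx": 0.006,"ty": 0,"tz": 0,"ax": 0.003,"ay": 0,"az": 0},
  ],
)

```text
time_s: 16.35
tcp_pos: [0.5088, -0.2429, 0.0806]
ee_rot: [[0.001, 0.978, 0.21], [-0.0, 0.21, -0.978], [-1.0, 0.001, 0.001]]
wrist_force: [3.0, 2.9, 7.8]
gripper_width: 0.106
```

>>> play_rows(
  commands=[
    {"fingers": 1,"tx": 0.002,"ty": 0,"tz": 0,"ax": 0,"ay": 0,"az": 0},
    {"fingers": 1,"tx": 0.004,"ty": 0,"tz": 0,"ax": 0,"ay": 0,"az": 0},
    {"fingers": 1,"tx": 0.005,"ty": 0,"tz": 0,"ax": 0,"ay": 0,"az": 0},
    {"fingers": 1,"tx": 0.005,"ty": 0,"tz": 0,"ax": 0,"ay": 0,"az": 0},
  ],
)

```text
time_s: 16.68
tcp_pos: [0.5089, -0.2429, 0.0773]
ee_rot: [[0.001, 0.978, 0.21], [-0.001, 0.21, -0.978], [-1.0, 0.001, 0.001]]
wrist_force: [2.5, 4.6, 9.5]
gripper_width: 0.11
```

>>> play_rows(
  commands=[
    {"fingers": 1,"tx": 0.001,"ty": 0,"tz": 0,"ax": 0,"ay": 0,"az": 0},
    {"fingers": 1,"tx": 0.002,"ty": 0,"tz": 0,"ax": 0,"ay": 0,"az": 0},
    {"fingers": 1,"tx": 0.003,"ty": 0,"tz": 0,"ax": 0,"ay": 0,"az": 0},
    {"fingers": 1,"tx": 0.003,"ty": 0,"tz": 0,"ax": 0,"ay": 0,"az": 0},
  ],
)

```text
time_s: 17.02
tcp_pos: [0.5089, -0.2429, 0.0764]
ee_rot: [[0.002, 0.978, 0.21], [-0.001, 0.21, -0.978], [-1.0, 0.001, 0.001]]
wrist_force: [-0.0, 5.2, 15.5]
gripper_width: 0.107
```

>>> play_rows(
  commands=[
    {"fingers": 1,"tx": 0.001,"ty": 0,"tz": 0,"ax": 0,"ay": 0,"az": 0},
    {"fingers": 1,"tx": 0.002,"ty": 0,"tz": 0,"ax": 0,"ay": 0,"az": 0},
    {"fingers": 1,"tx": 0.002,"ty": 0,"tz": 0,"ax": 0,"ay": 0,"az": 0},
  ],
)

```text
time_s: 17.27
tcp_pos: [0.5089, -0.2429, 0.0763]
ee_rot: [[0.002, 0.978, 0.211], [-0.001, 0.211, -0.978], [-1.0, 0.002, 0.002]]
wrist_force: [-2.5, 7.2, 22.6]
gripper_width: 0.114
```

Motion stopped at 0.0763 after 8.3 mm while the force rose to 22.6 N, so the panel is flush. One last look.

Run:
```python
from h import *
plan([.508,-.244,.076],-78)
a=viewer.capture('side');b=viewer.capture('scene')
c=lambda p,x,y,ww,h,k:cv2.resize((255*(p['image'][y:y+h,x:x+ww,::-1]/255.)**.6).astype(np.uint8),None,fx=k,fy=k,interpolation=cv2.INTER_CUBIC)
cv2.imwrite('pics/n.png',np.hstack([c(a,285,150,80,90,4.8),c(b,185,125,80,90,4.8)]))
```

```text
pos [ 0.5089 -0.2429  0.0763] yaw -77.83 t 17.27 j6 -158.9 w 0.114 F [-2.5  7.2 22.6]
  t [ 0.0004 -0.0015  0.0011] a [ 0.0009  0.0006 -0.0005] mm 1.5
```

View pics/n.png

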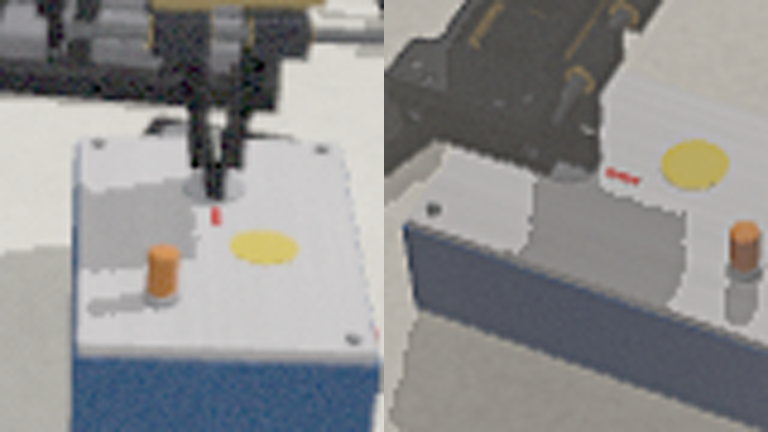

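The panel sits flush with no gap at the rim. The pin's collar is on the panel at (162,297), and the wing points at the red mark at (216,215). Handing in.

```bash
python3 -c "
from h import *
print(job.finish_job()); s=r.sense(); print(s['time_s'],s['tcp_pos'],s['wrist_force'])"
```

```text
the job is handed in; nothing more can be done
None
the job is handed in; nothing more can be done
```

The job is handed in at about 17.4 s of the 66 s allowed. The box is closed as asked: the pin is home, the fastener is lined up with the red marks, and the panel is held flush by the fingers on the fastener's wing. `job.finish_job()` gives no verdict, so this rests on my own last checks.

**What I did:** I put the steel orange-topped pin through the panel into the box until its collar seated. I turned the fastener clockwise by about 60° with the wing gripped, then pressed the panel down, still holding the wing.

**Last checks:**
- **Pin:** the last picture shows its collar on the panel and the pin upright.
- **Fastener:** the wing points at the red mark. The tool's yaw is -77.8°, against a target of about -78°.
- **Panel:** there is no gap at the rim. The tool moved down 8.3 mm and stopped, with the upward force on it at 22.6 N.
- **Bystanders:** both plugs were in place after I lifted the pin. I did not check the can or the handset again, but nothing went near them.

**What failed or disagreed:**
- **First grasp:** it closed on nothing. The fingertips reach only about 4 mm past the tool point, not the stated 19 mm. The pin stayed where it was, and a grasp 16 mm lower held.
- **Wrist picture after the pin:** I took it while the arm was still settling, so it put the fastener about 4 to 7 mm off. I used the earlier box fit and the pin's seated position instead.
- **Side load:** about 7 N of sideways force remained on the wing while I held it pressed.

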